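# Fold the stencil frame over onto the nest and latch it

### The job

The stencil frame of the bench printer has been folded out onto its back rest for cleaning. Without gripping anything, flip it over its hinge with the fingertips and lay it gently down flat on the nest, all the way home on its pads; then push the latch by its pin across the edge of the closed frame, as far as it goes. The substrate in the nest and the squeegee, jar and spatula round the printer stay where they are.

Things in the scene. Friction and masses are not known exactly. Their poses are not given: they have to be found in the camera images.
- frame (a joint): Hinge angle of the stencil frame, rad. 0: folded out level on the back rest (starts 0 to 0.12); pi/2: upright; 3.14 (the stop): turned over, flat on the pads of the nest. A stiff friction hinge: the frame (about 0.28 kg) stays at any angle where it is left, does not fall, and takes about 2 to 5 N at its free edge to turn.
- hinge (a point): Middle of the hinge axis (the spine), 75 mm above the bench, on the printer, which is bolted down. x runs along the spine, z is up, +y points to the back-rest side where the frame lies folded out, -y to the nest side. Hinge blocks stand at x = +-54 to 82 mm, y = +-15 mm, 90 mm high. Base plate: x +-120 mm, y -220 to +90 mm, top 20 mm above the bench.
- rest (a point): Top middle of the back rest, a bar 160 mm along x and 14 mm wide, on two posts, 72 mm from the hinge axis, 69 mm above the bench; axes as hinge. The folded-out frame lies level on it at joint value 0. From 90 to 180 mm from the hinge axis there is nothing under the frame down to the bench: 69 mm of free height.
- nest (a point): Middle of the top of the black nest plate (190 x 165 mm, 65 mm above the bench), 100 mm from the hinge axis; axes as hinge. Four rubber landing pads near its corners rise 4 mm; the closed frame lies on them, its top then 81 mm above the bench.
- frame_edge (a point): Middle of the free edge of the stencil frame, 180 mm from the hinge axis, half-way through its thickness; axes turn with it: y away from the hinge, z normal to the face that is up while folded out. Bare aluminium window frame, 180 mm along x, 160 mm wide (from 20 mm off the hinge), 12 mm thick, centred on the axis; bars 25 mm; steel foil 2 mm across the window, flush with the +z face.
- latch (a joint): Angle of the swing latch about its upright pivot, rad; grows clockwise seen from above. 0 to 0.4 at the start: swung clear of the frame; 1.97 (the stop): pointing from its pivot straight towards the hinge, across the edge of the closed frame. It stays where it is left and takes 1 to 2 N at the pin.
- latch_pivot (a point): Pivot axis of the latch, 198 mm from the hinge axis on the nest side, at the underside of the latch arm, 83 mm above the bench; axes as hinge. The arm is a steel bar 16 mm wide, 53 mm long from the pivot, 8 mm thick (top 91 mm above the bench), with a hub of radius 12 mm, 12 mm high, on the pivot.
- latch_pin (a point): Upright steel pin on the latch arm, 42 mm from the pivot: 12 mm diameter with a 16 mm black cap, standing from 91 to 119 mm above the bench. The point is on the pin's axis, half-way up, 105 mm above the bench. x points from the pivot to the pin.
- substrate: Loose white ceramic plate 50 x 50 x 2 mm lying in the nest against three small pins, 100 mm from the hinge axis; origin at the centre of its underside. Leave it.
- squeegee: Loose squeegee lying on the bench: aluminium holder 95 x 30 x 16 mm with a black rubber blade on one side and a handle on the other, 96 mm overall across; origin under the centre of the holder, x along the blade. Leave it.
- jar_center (a point): Closed paste jar, 58 mm diameter, 62 mm high, standing on the bench; centre, half-way up. Leave it.
- spatula: Loose paste spatula, 175 mm long, 20 mm wide, lying on the bench along its x (round wooden handle at -x, steel blade at +x); origin at its middle, on the bench. Leave it.

How it is judged:
By the outcome, as a careful person would: the job done as asked, in the order asked, and still so for the second after the job is handed in, with the robot touching nothing.
It also fails if it takes over 56 s, if anything falls off the work surface, if the arm or the gripper's body presses on something with over 40 N, if the wrist force passes 120 N, or if a joint passes its speed limit or range.

### The arm

A 6-joint arm with a two-finger parallel gripper is mounted at the origin on the work surface. World frame = base frame: x ahead of the robot, y to its left, z up, the work surface at z = 0. Lengths are in m, angles in rad, forces in N, time in s.
With the tool pointing down it reaches from about 0.275 to 0.825 m from the base axis. Payload 5.2 kg.
Tool frame: the origin (TCP) lies between the finger pads; the fingertips stand 25 mm ahead of it and the grasp point (between the pads) lies 6 mm ahead of it (ctrl.tip_reach is the distance from the TCP to the fingertips, in m); x points along the fingers, y is the direction in which the jaws open and shut, and the axes are right-handed (so a half turn about x gives the same grasp; the last joint's range is limited). The gripper opens to 93 mm and grips with 3 to 60 N. Pads are 15 mm wide; open, the fingers measure 128 mm over their backs; the gripper's body (75 mm by 188 mm) begins 65 mm behind the grasp point.
Start: joints at [1.11, 0.259, 1.535, -0, 1.348, -0.203], TCP at [0.14, 0.532, 0.244] pointing down, gripper open.
Joint ranges: [-3.14, 3.14], [-0.91, 2.08], [0.19, 2.58], [-1.22, 4.36], [0.22, 2.71], [-3.12, 3.12]. Speed limits (rad/s): [2.57, 2.57, 3.14, 3.14, 3.14, 3.14].

### API

Orientations are given as a rotation vector (axis times angle).
In Python, from station import read_state, viewer, finish_job, ctrl gives the robot as it stands. The module is installed in compiled form; this text tells all that it offers.
- The arm moves only by the shell command python3 -m jog 'ROWS'. ROWS is JSON, a list of rows, each an object with "xyz": the shift along the tool's x, y, z in cm, a list of three; "twist": the turn, a rotation vector about the tool's x, y, z in rad, a list of three; "jaw": the finger opening in cm, from 0 to 9.3. In form: [{"xyz": [tx, ty, tz], "twist": [rx, ry, rz], "jaw": jaw}, ...]. A call has exactly 10 rows; each row is the pose to reach, as a shift and turn from the pose commanded when the call began, along the tool's axes at that moment; what a row does not reach only later rows make up. A row lasts 1/12 s, in which the tool goes at most 41.7 mm and 7.16 degrees, less where a joint would pass 70% of its speed; a pose out of reach is approached as far as the arm can. A call with a gripper value outside its range is refused whole. The fingers move at their own pace and stop on an object; the grip force is fixed at half the most. Time passes only in rows, so rows that repeat a pose let the fingers close, or fill a call up. It gives the time, the measured TCP pose, the force and the opening at its end, in the units of the state.
- read_state(): the state, without advancing time (a new reading comes with each control period).
- viewer.get_image(name): name is "side" or "top"; returns the picture (420x560x3 uint8, red, green, blue); there is no depth.
- viewer.get_calibration(name): a dict with "K" (3x3 intrinsics, pixels), "view" (4x4, takes a point from world to camera coordinates). Camera axes: x right, y down, z forward; pixel columns grow to the right and rows downward; lengths in m; the calibration is good to about 2 mm. A picture is of the moment at which its call begins. get_calibration takes no time and is no camera call.
- finish_job(): hands the job in, once; it reports no verdict.
Trained networks look in the newest picture that a camera, given by its name, has taken for a name from the list of things; names that differ only in an ending like _2 or _b are one class to them, and where a whole thing is asked for, a point or a joint stands for the part that bears it (a point fixed in the world has none). Each returns a list of dicts, best first, with "score" (0 to 1); they miss things now and then, are a little off and sometimes report something else, mostly with a low value. They report only what shows in the picture. A call takes as long as a camera call.
- viewer.masks_of(name, camera): "region" (420x560 bool, what is visible of it) and "xy" ([column, row] in pixels, amid what is visible of it).
- viewer.place_of(name, camera): "xy" ([column, row] in pixels: a listed point, or the origin of a listed thing).
The state is a dict: "time_s": time; "q": joint angles; "qd": joint speeds; "joint_efforts": joint torques, N m; "position": TCP position; "ee_rot": TCP orientation; "wrist_force": force on the tool from outside, world axes, zero at the start; "wrist_torque": the same for the moment, N m; "opening": opening from 0.0 (shut) to 1.0 (fully open).
Only numpy, scipy, OpenCV 4.12 (cv2) and the standard library are available. Lean on these libraries where they do the work, as an engineer would, in place of code of your own. Each camera call takes 0.05 s, during which the arm holds its last target.

## Working session

There is one attempt and no reset: what is moved stays moved. The work goes in short steps, Python scripts to look and compute and a shell command to move; the robot and the scene stay as the last step left them, time stands still between calls to the robot, and variables do not carry over. Pictures are saved under pics/ and viewed, and the job is handed in when it is done.

```bash
ls; mkdir -p pics; python3 - <<'E'
from station import read_state, viewer, ctrl
import cv2,numpy as np
print(read_state()); print([a for a in dir(ctrl) if a[0]!='_'], ctrl.tip_reach)
for c in ['side','top']:
    im=viewer.get_image(c); cv2.imwrite(f'pics/{c}0.png',im[:,:,::-1])
    k=viewer.get_calibration(c); print(c,np.round(k['K'],1).tolist(),np.round(k['view'],4).tolist())
    for n in ['hinge','rest','nest','frame_edge','latch_pivot','latch_pin','substrate','squeegee','jar_center','spatula']:
        r=viewer.place_of(n,c); print(n,[(np.round(d['xy'],1).tolist(),round(d['score'],2)) for d in r[:2]])
E
```

```text
pics
{'time_s': 0.0, 'q': array([ 1.11022905e+00,  2.59331615e-01,  1.53608088e+00,  1.25593935e-05,
        1.34797865e+00, -2.02826214e-01]), 'qd': array([ 0.00155728, -0.0002093 ,  0.00027326,  0.00027174,  0.00032308,
       -0.0006997 ]), 'joint_efforts': array([ 9.85705483e-04, -4.37296200e+01, -2.84004271e+01,  7.21654692e-02,
        4.12540406e-02, -1.14175068e-04]), 'position': array([0.13995533, 0.53138231, 0.24282467]), 'ee_rot': array([ 0.20101131,  1.56190739, -0.20368239]), 'wrist_force': array([ 0.39713884, -0.14535691,  0.35200607]), 'wrist_torque': array([0.04156791, 0.01300656, 0.02745307]), 'opening': 1.002826203096942}
['Unreachable', 'tip_reach'] 0.025
side [[386.0, 0.0, 275.8], [0.0, 386.0, 210.2], [0.0, 0.0, 1.0]] [[0.997, -0.0767, -0.0082, -0.597], [-0.0467, -0.515, -0.8559, 0.0723], [0.0614, 0.8537, -0.5171, 0.8423], [0.0, 0.0, 0.0, 1.0]]
hinge [([357.6, 226.6], 0.67), ([262.0, 209.0], 0.6)]
rest [([274.0, 197.7], 0.89)]
nest [([242.9, 241.6], 0.92)]
frame_edge [([285.5, 172.5], 0.84)]
latch_pivot [([222.1, 268.3], 0.71)]
latch_pin [([194.7, 257.3], 0.66)]
substrate [([240.1, 242.9], 0.81)]
squeegee [([340.5, 272.9], 0.9)]
jar_center [([353.9, 224.0], 0.62)]
spatula [([276.1, 364.0], 0.66)]
top [[434.2, 0.0, 276.5], [0.0, 434.2, 208.8], [0.0, 0.0, 1.0]] [[-0.0176, -0.9998, 0.0136, -0.0341], [-0.9924, 0.0158, -0.1224, 0.5891], [0.1221, -0.0157, -0.9924, 0.9477], [0.0, 0.0, 0.0, 1.0]]
hinge [([274.9, 216.1], 0.79)]
rest [([244.2, 206.1], 0.6)]
nest [([315.4, 231.9], 0.85), ([317.2, 235.1], 0.54)]
frame_edge [([196.9, 186.5], 0.72), ([243.7, 206.2], 0.68)]
latch_pivot [([360.3, 251.7], 0.96)]
latch_pin [([363.7, 270.9], 0.49)]
substrate [([318.8, 237.6], 0.93)]
squeegee [([329.7, 160.8], 0.65), ([244.1, 208.0], 0.45)]
jar_center [([266.2, 128.0], 0.69)]
spatula [([409.3, 214.7], 0.89), ([315.4, 231.0], 0.31)]
```

View pics/side0.png

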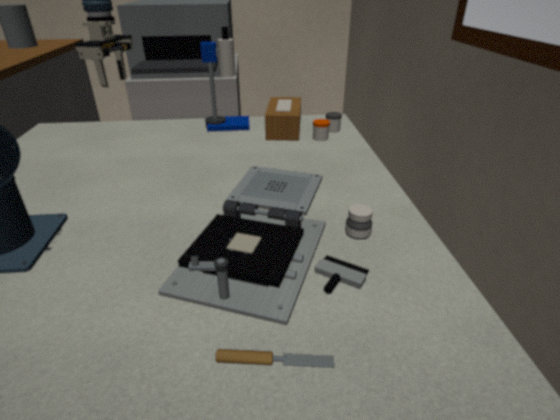

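View pics/top0.png

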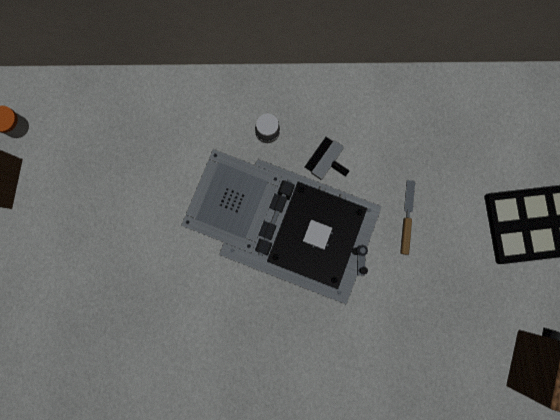

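```bash
cat > h.py <<'E'
import numpy as np
from scipy.spatial.transform import Rotation as R
from scipy.optimize import least_squares
from station import viewer
cal={c:viewer.get_calibration(c) for c in ['side','top']}
def proj(c,p):
    k=cal[c]; p=np.atleast_2d(p); V=np.array(k['view']); q=p@V[:3,:3].T+V[:3,3]; u=q@np.array(k['K']).T; return u[:,:2]/u[:,2:]
def atz(c,uv,z):
    k=cal[c]; V=np.array(k['view']); d=V[:3,:3].T@np.linalg.inv(k['K'])@np.array([*uv,1.]); o=-V[:3,:3].T@V[:3,3]
    return o+d*(z-o[2])/d[2]
E
python3 - <<'E'
from h import *
obs=dict(top=dict(hinge=(274.9,216.1),rest=(244.2,206.1),nest=(315.4,231.9),latch_pivot=(360.3,251.7),substrate=(318.8,237.6)),
 side=dict(hinge=(262,209),rest=(274,197.7),nest=(242.9,241.6),latch_pivot=(222.1,268.3)))
L=dict(hinge=(0,0,.075),rest=(0,.072,.069),nest=(0,-.1,.065),latch_pivot=(0,-.198,.083),substrate=(0,-.1,.067))
for c in obs:
    for n,uv in obs[c].items(): print(c,n,np.round(atz(c,uv,L[n][2]),4))
def pts(p):
    c,s=np.cos(p[2]),np.sin(p[2]); return lambda l: np.array([p[0]+c*l[0]-s*l[1],p[1]+s*l[0]+c*l[1],l[2]])
def f(p):
    g=pts(p); r=[]
    for c in obs:
        for n,uv in obs[c].items():
            if n in('substrate',):continue
            l=list(L[n])
            if n=='latch_pivot': l[0]=p[3]
            r+=list(proj(c,g(l))[0]-uv)
    return np.array(r)
s=least_squares(f,[.55,0,1.9,0],loss='soft_l1'); print(s.x,np.round(s.fun,1))
E
```

```text
top hinge [ 0.5679 -0.0395  0.075 ]
top rest [0.5916 0.0273 0.069 ]
top nest [ 0.5327 -0.1277  0.065 ]
top latch_pivot [ 0.4875 -0.2207  0.083 ]
top substrate [ 0.52   -0.1346  0.067 ]
side hinge [ 0.568  -0.0306  0.075 ]
side rest [0.5974 0.0262 0.069 ]
side nest [ 0.527  -0.1304  0.065 ]
side latch_pivot [ 0.4934 -0.2277  0.083 ]
[ 0.56754037 -0.03852075 -0.40309472  0.00220376] [-0.5  0.2 -0.2 -1.9  1.3  2.   0.3 -2.1 -0.   2.  -0.8 -0.3  0.7 -0.
 -0.7 -2.4]
```

The side view shows the frame folded out at about (275,190), the nest at (243,243) and the latch at (222,268) with its pin at (195,262). The top view agrees: frame at (232,197), nest at (317,234), latch pin at (363,270). The jar, squeegee and spatula stand clear.

Next I check the pose fit with an overlay and work out candidate tool orientations.

```bash
cat >> h.py <<'E'
P=[.5675,-.0385,-.403]
def W(l,p=None):
    p=P if p is None else p
    l=np.atleast_2d(l); c,s=np.cos(p[2]),np.sin(p[2]); return np.c_[p[0]+c*l[:,0]-s*l[:,1],p[1]+s*l[:,0]+c*l[:,1],l[:,2]]
def Lc(w):
    d=np.array(w)[:2]-P[:2]; c,s=np.cos(P[2]),np.sin(P[2]); return np.array([c*d[0]+s*d[1],-s*d[0]+c*d[1],w[2]])
def fr(x,r,n,th): # frame coords -> local
    return np.array([x, r*np.cos(th)-n*np.sin(th), .075+r*np.sin(th)+n*np.cos(th)])
E
cat > ov.py <<'E'
import sys,cv2
from h import *
def ov(c,im,fn,th,lat=None):
    im=cv2.resize(im[:,:,::-1],None,fx=2,fy=2,interpolation=cv2.INTER_CUBIC)
    def poly(l,col):
        q=np.round(proj(c,W(l))*2*8+8).astype(np.int32); cv2.polylines(im,[q],True,col,1,cv2.LINE_AA,3)
    rect=lambda a,b,y0,y1,z:[(a,y0,z),(b,y0,z),(b,y1,z),(a,y1,z)]
    poly(rect(-.12,.12,-.22,.09,.02),(0,255,0)); poly(rect(-.095,.095,-.1825,-.0175,.065),(0,0,255))
    poly([fr(*a,.006,th) for a in [(-.09,.02),(.09,.02),(.09,.18),(-.09,.18)]],(255,255,0))
    for s in(-1,1): poly(rect(s*.054,s*.082,-.015,.015,.09),(255,0,255))
    poly([(.0+.012*np.cos(t),-.198+.012*np.sin(t),.095) for t in np.linspace(0,6,20)],(0,255,255))
    if lat is not None:
        a=np.pi/2+1.97-lat; poly([(.042*np.cos(a)+.008*np.cos(t),-.198+.042*np.sin(a)+.008*np.sin(t),.119) for t in np.linspace(0,6,20)],(0,128,255))
    h=proj(c,W([0,-.02,.08]))[0]*2; x0=int(np.clip(h[0]-320,0,1120-640));y0=int(np.clip(h[1]-240,0,840-480))
    cv2.imwrite(fn,im[y0:y0+480,x0:x0+640])
if __name__=='__main__':
    for c in['side','top']:
        ov(c,cv2.imread(f'pics/{c}0.png')[:,:,::-1],f'pics/{c}0_ov.png',float(sys.argv[1]),float(sys.argv[2]))
E
python3 ov.py 0.06 0.2
python3 - <<'E'
from h import *
for n,c,uv,z in[('edge','top',(196.9,186.5),.075),('edge','side',(285.5,172.5),.075),('pin','top',(363.7,270.9),.105),('pin','side',(194.7,257.3),.105)]:
    print(n,c,[np.round(Lc(atz(c,uv,zz)),4) for zz in(z,z+.02)])
M=R.from_rotvec([0.20101131,  1.56190739, -0.20368239]).as_matrix(); print(M.round(3))
E
```

```text
edge top [array([-0.0033,  0.1815,  0.075 ]), array([-0.0053,  0.177 ,  0.095 ])]
edge side [array([-0.0087,  0.1915,  0.075 ]), array([0.0038, 0.1516, 0.095 ])]
pin top [array([-0.0388, -0.2156,  0.105 ]), array([-0.04  , -0.2115,  0.125 ])]
pin side [array([-0.035 , -0.2154,  0.105 ]), array([-0.0203, -0.2374,  0.125 ])]
[[-0.001  0.255  0.967]
 [-0.002  0.967 -0.255]
 [-1.    -0.002 -0.   ]]
```

View pics/side0_ov.png

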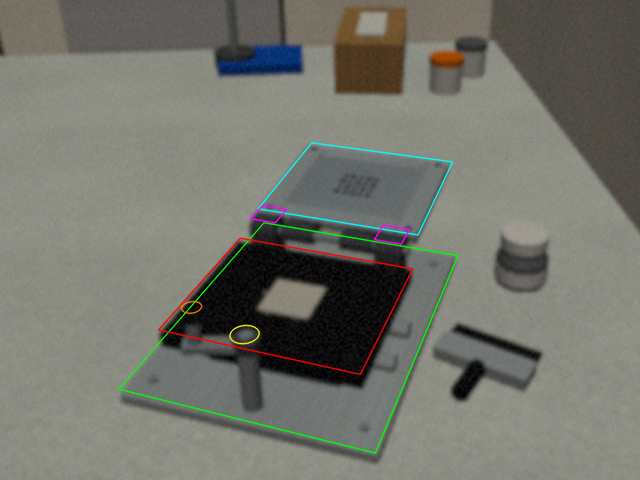

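View pics/top0_ov.png

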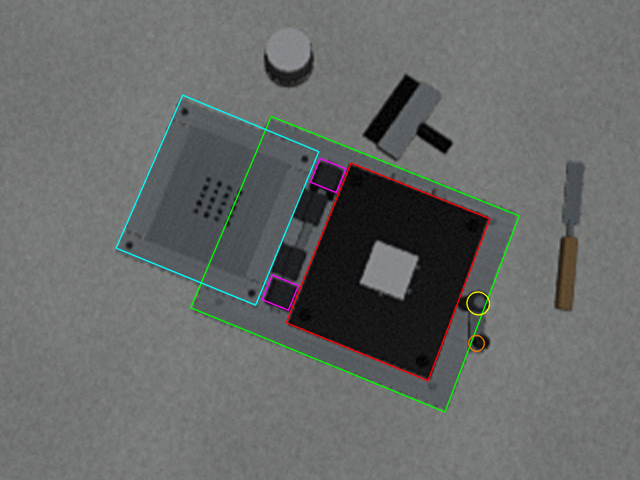

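```bash
cat >> h.py <<'E'
from station import read_state
def ori(psi,phi):  # psi local azimuth deg of tool x, phi deg below horizontal
    a=np.radians(psi)+P[2]; f=np.radians(phi)
    x=np.array([np.cos(f)*np.cos(a),np.cos(f)*np.sin(a),-np.sin(f)]); y=np.array([-np.sin(a),np.cos(a),0]); return np.c_[x,y,np.cross(x,y)]
def cur():
    s=read_state(); return np.array(s['position']),R.from_rotvec(s['ee_rot']).as_matrix()
def rel(tip,psi,phi,base=None,reach=.025):
    p0,M0=cur() if base is None else base
    M=ori(psi,phi); t=W(tip)[0]-reach*M[:,0]
    return np.round(M0.T@(t-p0)*100,2).tolist(), np.round(R.from_matrix(M0.T@M).as_rotvec(),3).tolist()
def show():
    s=read_state(); M=R.from_rotvec(s['ee_rot']).as_matrix(); tip=np.array(s['position'])+.025*M[:,0]; d=M[:,0]
    print('t',round(s['time_s'],2),'tipL',Lc(tip).round(4),'psi',round(np.degrees(np.arctan2(d[1],d[0])-P[2]),1),'phi',round(np.degrees(np.arcsin(-d[2])),1),'ydz',M[2,1].round(3),'F',np.round(s['wrist_force'],1),'q',np.round(s['q'],2),'op',round(s['opening'],2))
E
python3 -c "
from h import *
show(); print(rel([-.13,.22,.14],-45,60)); print(rel([-.13,.22,.14],-45,40))"
```

```text
t 1.1 tipL [-0.6167  0.3571  0.2187] psi 85.7 phi 90.0 ydz 0.0 F [ 0.7 -0.3 -0. ] q [ 1.11  0.26  1.53 -0.    1.35 -0.2 ] op 1.0
([8.2, -19.6, 45.43], [0.909, -0.485, -0.244])
([8.76, -19.07, 45.03], [0.869, -0.807, -0.405])
```

```bash
python3 -m jog '[{"xyz":[4,-10,23],"twist":[0.45,-0.24,-0.12],"jaw":0},{"xyz":[4,-10,23],"twist":[0.45,-0.24,-0.12],"jaw":0},{"xyz":[4,-10,23],"twist":[0.45,-0.24,-0.12],"jaw":0},{"xyz":[4,-10,23],"twist":[0.45,-0.24,-0.12],"jaw":0},{"xyz":[4,-10,23],"twist":[0.45,-0.24,-0.12],"jaw":0},{"xyz":[4,-10,23],"twist":[0.45,-0.24,-0.12],"jaw":0},{"xyz":[8,-19.5,45],"twist":[0.909,-0.485,-0.244],"jaw":0},{"xyz":[8,-19.5,45],"twist":[0.909,-0.485,-0.244],"jaw":0},{"xyz":[8,-19.5,45],"twist":[0.909,-0.485,-0.244],"jaw":0},{"xyz":[8,-19.5,45],"twist":[0.909,-0.485,-0.244],"jaw":0}]'; python3 -c "
from h import *
show(); print(rel([-.13,.22,.14],-45,60)); print(rel([-.13,.22,.14],-45,40))"
```

```text
time_s: 1.93
position: [0.4647, 0.2762, 0.177]
ee_rot: [0.61, 0.937, -1.051]
wrist_force: [0.7, 1.0, 0.0]
opening: 0.336
t 1.93 tipL [-0.2092  0.2407  0.1552] psi -44.2 phi 60.8 ydz -0.005 F [0.7 1.  0. ] q [ 0.63  0.42  1.59 -0.52  1.3   0.41] op 0.34
([4.81, 3.99, 5.48], [0.024, -0.013, -0.007])
([4.97, 4.01, 4.63], [0.023, -0.362, -0.012])
```

```bash
cat > kin.py <<'E'
from h import *
Rz=lambda a:R.from_euler('z',a).as_matrix(); Ry=lambda a:R.from_euler('y',a).as_matrix()
def fk(q,l,s4=1,s6=1):
    a1,d1,L1,L2,T=l
    M=Rz(q[0])@Ry(q[1]); p=np.array([0,0,d1])+Rz(q[0])@[a1,0,0]+M@[0,0,L1]
    M=M@Ry(q[2]); p=p+M@[0,0,L2]; M=M@Rz(s4*q[3])@Ry(q[4]); p=p+M@[0,0,T]; return p,M@Rz(s6*q[5])
E
python3 - <<'E'
from kin import *
s=read_state()
D=[([1.11022905e+00,  2.59331615e-01,  1.53608088e+00,1.3e-5,1.34797865,-.2028262],[0.13995533, 0.53138231, 0.24282467],[ 0.20101131,  1.56190739, -0.20368239]),(s['q'],s['position'],s['ee_rot'])]
for s4 in(1,-1):
  for s6 in (1,-1):
    X=[fk(q,[0,0,0,0,0],s4,s6)[1].T@R.from_rotvec(e).as_matrix() for q,p,e in D]; print(s4,s6,X[0].round(3).tolist(),X[1].round(3).tolist())
for s4 in(1,-1):
    for a1 in (0,):
        f=lambda l:np.concatenate([fk(q,[a1,*l],s4)[0]-p for q,p,e in D])
        r=least_squares(f,[.2,.4,.4,.3]); print(s4,r.x,r.fun.round(4))
E
```

```text
1 1 [[0.0, -1.0, -0.0], [-0.0, 0.0, -1.0], [1.0, 0.0, -0.0]] [[-0.0, -1.0, -0.0], [-0.0, 0.0, -1.0], [1.0, -0.0, -0.0]]
1 -1 [[-0.0, -0.919, -0.395], [-0.0, 0.395, -0.919], [1.0, 0.0, -0.0]] [[-0.0, -0.688, 0.726], [-0.0, -0.726, -0.688], [1.0, -0.0, -0.0]]
-1 1 [[-0.0, -1.0, 0.0], [0.0, -0.0, -1.0], [1.0, -0.0, 0.0]] [[-0.441, -0.895, -0.065], [-0.71, 0.392, -0.585], [0.549, -0.212, -0.809]]
-1 -1 [[0.0, -0.919, -0.395], [0.0, 0.395, -0.919], [1.0, -0.0, 0.0]] [[0.212, -0.901, 0.38], [-0.809, -0.38, -0.449], [0.549, -0.212, -0.809]]
1 [0.16569806 0.32291234 0.4642179  0.11688238] [ 0.0979 -0.052   0.0147  0.0024 -0.0032 -0.0147]
-1 [ 0.09660799  0.19771452  0.49397093 -0.0929133 ] [ 0.0967 -0.0544  0.0278 -0.0043  0.006  -0.0278]
```

```bash
cat > kin.py <<'E'
from h import *
import json
Rz=lambda a:R.from_euler('z',a).as_matrix(); Ry=lambda a:R.from_euler('y',a).as_matrix()
O=np.array([[0,-1,0],[0,0,-1],[1,0,0.]])
def fk(q,l):
    b,d1,L1,L2,T,a1,e=l
    M=Rz(q[0])@Ry(q[1]); p=np.array([0,0,d1])+Rz(q[0])@[a1,b,0]+M@[0,0,L1]
    M=M@Ry(q[2]); p=p+M@[e,0,L2]; M=M@Rz(q[3])@Ry(q[4]); p=p+M@[0,0,T]; return p,M@Rz(q[5])@O
E
cat > /tmp/x.py <<'E'
from kin import *
s=read_state()
D=[([1.11022905e+00,  2.59331615e-01,  1.53608088e+00,1.3e-5,1.34797865,-.2028262],[0.13995533, 0.53138231, 0.24282467]),(s['q'],s['position'])]
f=lambda l:np.concatenate([fk(q,[*l,0,0])[0]-p for q,p in D])
for x0 in([.1,.2,.4,.4,.3],[.1,.3,.4,.5,.2],[.1,.1,.5,.4,.1]):
    r=least_squares(f,x0); print(r.x.round(4),r.fun.round(5))
E
python3 /tmp/x.py
```

```text
[0.111  0.24   0.4576 0.4322 0.3426] [-2.2e-04 -4.0e-05  6.5e-04  1.0e-04 -1.4e-04 -6.5e-04]
[0.111  0.24   0.4576 0.4322 0.3426] [-2.2e-04 -4.0e-05  6.5e-04  1.0e-04 -1.4e-04 -6.5e-04]
[0.111  0.24   0.4576 0.4322 0.3426] [-2.2e-04 -4.0e-05  6.5e-04  1.0e-04 -1.4e-04 -6.5e-04]
```

```bash
cat >> kin.py <<'E'
LK=[.111,.24,.4576,.4322,.3426,0,0]
lo=np.array([-3.14,-.91,.19,-1.22,.22,-3.12]); hi=np.array([3.14,2.08,2.58,4.36,2.71,3.12])
def ik(tip,psi,phi,q0,M=None):
    M=ori(psi,phi) if M is None else M; t=W(tip)[0]-.025*M[:,0]
    def f(q):
        p,m=fk(q,LK); return np.r_[(p-t)*5,R.from_matrix(M.T@m).as_rotvec()]
    r=least_squares(f,np.clip(q0,lo+.01,hi-.01),bounds=(lo,hi)); return r.x,np.abs(r.fun).max()
E
cat > /tmp/x.py <<'E'
from kin import *
q0=np.array(read_state()['q'])
for psi in(-20,-45,-70,-90):
  for phi in (25,35,45):
    q=q0;out=[]
    for tip in([-.13,.22,.14],[-.10,.20,.05],[-.075,.165,.052],[-.075,.13,.2],[-.075,.03,.25],[-.075,-.08,.22],[-.075,-.16,.09]):
        q,e=ik(tip,psi,phi,q,); out.append(f'{e:.3f} '+' '.join(f'{v:.1f}' for v in q))
    print(psi,phi); print('   '+'\n   '.join(out))
E
python3 /tmp/x.py
```

```text
-20 25
   0.052 0.8 0.6 1.8 -1.2 1.2 0.7
   0.129 0.7 0.7 1.8 -1.2 1.2 0.8
   0.163 0.6 0.7 1.8 -1.2 1.1 0.8
   0.112 0.6 0.3 2.0 -1.2 1.1 0.5
   0.141 0.4 0.0 2.1 -1.2 1.0 0.4
   0.212 0.0 -0.3 2.4 -1.2 0.6 0.1
   0.383 -0.4 -0.2 2.6 -1.2 0.2 -0.1
-20 35
   0.000 0.7 0.5 1.9 -1.2 1.1 0.6
   0.047 0.6 0.6 1.9 -1.2 1.0 0.7
   0.076 0.6 0.6 1.9 -1.2 1.0 0.7
   0.000 0.5 0.2 2.0 -1.2 1.0 0.5
   0.000 0.4 -0.0 2.2 -1.2 0.9 0.3
   0.050 0.0 -0.2 2.4 -1.2 0.6 0.1
   0.236 -0.4 -0.2 2.5 -1.2 0.2 -0.1
-20 45
   0.000 0.6 0.4 1.9 -1.0 1.0 0.4
   0.000 0.6 0.5 1.9 -1.1 0.9 0.6
   0.000 0.5 0.5 2.0 -1.2 0.8 0.6
   0.000 0.4 0.2 2.0 -1.0 0.9 0.2
   0.000 0.2 -0.1 2.1 -0.9 0.9 -0.1
   0.000 -0.1 -0.2 2.3 -0.9 0.6 -0.3
   0.086 -0.4 -0.1 2.5 -1.2 0.2 -0.1
-45 25
   0.000 0.7 0.8 1.5 -1.0 1.6 0.8
   0.000 0.7 0.9 1.5 -1.1 1.4 0.9
   0.000 0.6 0.9 1.6 -1.1 1.4 0.9
   0.000 0.6 0.6 1.7 -1.1 1.5 0.7
   0.000 0.5 0.3 1.9 -1.2 1.4 0.6
   0.052 0.3 0.2 2.1 -1.2 1.2 0.7
   0.202 0.1 0.4 2.2 -1.2 1.1 0.8
-45 35
   0.000 0.7 0.7 1.5 -0.9 1.4 0.7
   0.000 0.6 0.8 1.6 -1.0 1.3 0.8
   0.000 0.6 0.7 1.6 -1.0 1.
[... 1159 characters left out ...]
2 0.8
   0.000 0.5 1.3 0.7 -0.7 2.1 0.9
   0.000 0.4 1.2 0.8 -0.7 2.0 0.8
   0.000 0.4 1.0 0.9 -0.8 2.1 0.7
   0.000 0.3 0.8 1.2 -0.8 2.0 0.7
   0.000 0.2 0.6 1.5 -0.9 1.8 0.8
   0.000 0.1 0.7 1.7 -0.9 1.5 1.0
-90 35
   0.000 0.5 1.0 0.8 -0.6 2.1 0.8
   0.000 0.5 1.1 0.9 -0.6 1.9 0.9
   0.000 0.4 1.1 0.9 -0.6 1.9 0.9
   0.000 0.4 0.9 1.0 -0.7 2.0 0.7
   0.000 0.3 0.7 1.3 -0.7 1.9 0.7
   0.000 0.1 0.5 1.6 -0.8 1.7 0.7
   0.000 0.0 0.6 1.8 -0.9 1.4 0.9
-90 45
   0.000 0.5 0.9 1.0 -0.5 1.9 0.9
   0.000 0.4 1.0 1.0 -0.5 1.7 0.9
   0.000 0.4 1.0 1.1 -0.5 1.7 0.9
   0.000 0.3 0.8 1.1 -0.6 1.9 0.7
   0.000 0.2 0.6 1.3 -0.6 1.8 0.7
   0.000 0.1 0.4 1.6 -0.7 1.6 0.6
   0.000 -0.1 0.5 1.8 -0.8 1.3 0.8
```

```bash
cat >> h.py <<'E'
h=.0075
def tipC(x,th,phi,rc=.166,off=0): # tip centre local for contact at frame angle th (deg), tool pitch phi(deg), psi=-90; off = gap
    t=np.radians(th);f=np.radians(phi); d=np.array([-np.cos(f),-np.sin(f)]);u=np.array([-np.sin(f),np.cos(f)]);m=np.array([-np.sin(t),np.cos(t)])
    if th<phi: E=fr(x,.18,-.006,t)[1:]; C=E+(.18-rc)*d
    else: C=fr(x,rc,-.006,t)[1:]
    T=C-h*u-off*m
    return np.array([x,*T])
E
python3 -c "
from h import *
show(); print(tipC(-.06,3,35),tipC(-.06,0,35,off=.012))
print(rel([-.06,.27,.09],-90,35)); print(rel([-.06,.225,.044],-90,35));print(rel([-.06,.18,.044],-90,35))"
```

```text
t 1.93 tipL [-0.2092  0.2407  0.1552] psi -44.2 phi 60.8 ydz -0.005 F [0.7 1.  0. ] q [ 0.63  0.42  1.59 -0.52  1.3   0.41] op 0.34
[-0.06        0.17290103  0.06425498] [-0.06        0.17283369  0.04282629]
([10.48, 13.93, 3.99], [0.609, -0.423, -0.544])
([16.02, 10.69, 4.44], [0.609, -0.423, -0.544])
([17.55, 7.43, 7.14], [0.609, -0.423, -0.544])
```

```bash
python3 -m jog '[{"xyz":[5,7,2],"twist":[0.3,-0.21,-0.27],"jaw":0},{"xyz":[5,7,2],"twist":[0.3,-0.21,-0.27],"jaw":0},{"xyz":[10.5,13.9,4],"twist":[0.609,-0.423,-0.544],"jaw":0},{"xyz":[10.5,13.9,4],"twist":[0.609,-0.423,-0.544],"jaw":0},{"xyz":[10.5,13.9,4],"twist":[0.609,-0.423,-0.544],"jaw":0},{"xyz":[10.5,13.9,4],"twist":[0.609,-0.423,-0.544],"jaw":0},{"xyz":[10.5,13.9,4],"twist":[0.609,-0.423,-0.544],"jaw":0},{"xyz":[10.5,13.9,4],"twist":[0.609,-0.423,-0.544],"jaw":0},{"xyz":[10.5,13.9,4],"twist":[0.609,-0.423,-0.544],"jaw":0},{"xyz":[10.5,13.9,4],"twist":[0.609,-0.423,-0.544],"jaw":0}]'; python3 -c "
from h import *
show(); print(rel([-.06,.27,.09],-90,35)); print(rel([-.06,.225,.044],-90,35));print(rel([-.06,.173,.043],-90,35))"
```

```text
time_s: 2.77
position: [0.6248, 0.2537, 0.1017]
ee_rot: [0.594, 0.402, -1.899]
wrist_force: [-0.4, -0.2, 0.4]
opening: 0.002
t 2.77 tipL [-0.0618  0.2708  0.0874] psi -89.9 phi 34.9 ydz -0.005 F [-0.4 -0.2  0.4] q [ 0.48  1.14  0.65 -0.64  2.09  0.77] op 0.0
([-0.08, 0.19, 0.26], [0.008, 0.001, -0.002])
([6.24, 0.19, -0.93], [0.008, 0.001, -0.002])
([10.56, 0.16, 1.97], [0.008, 0.001, -0.002])
```

```bash
python3 -m jog '[{"xyz":[3,0.2,-0.5],"twist":[0,0,0],"jaw":0},{"xyz":[6.2,0.2,-0.9],"twist":[0,0,0],"jaw":0},{"xyz":[6.2,0.2,-0.9],"twist":[0,0,0],"jaw":0},{"xyz":[7.2,0.2,-0.2],"twist":[0,0,0],"jaw":0},{"xyz":[8.2,0.2,0.4],"twist":[0,0,0],"jaw":0},{"xyz":[9.2,0.2,1.1],"twist":[0,0,0],"jaw":0},{"xyz":[10,0.2,1.6],"twist":[0,0,0],"jaw":0},{"xyz":[10.5,0.2,2],"twist":[0,0,0],"jaw":0},{"xyz":[10.5,0.2,2],"twist":[0,0,0],"jaw":0},{"xyz":[10.5,0.2,2],"twist":[0,0,0],"jaw":0}]'; python3 - <<'E'
from h import *
import cv2
from ov import ov
show()
for c in['side','top']:
    ov(c,viewer.get_image(c),f'pics/{c}1.png',.05)
E
```

```text
time_s: 3.6
position: [0.5887, 0.1639, 0.061]
ee_rot: [0.598, 0.401, -1.898]
wrist_force: [0.9, 0.3, 0.1]
opening: 0.004
t 3.6 tipL [-0.0598  0.1741  0.0466] psi -89.8 phi 35.1 ydz -0.003 F [0.9 0.3 0.1] q [ 0.41  1.02  1.02 -0.63  1.84  0.87] op 0.0
```

View pics/side1.png

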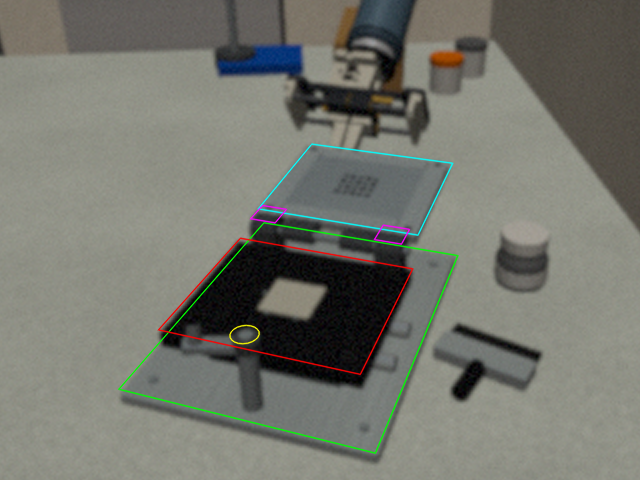

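View pics/top1.png

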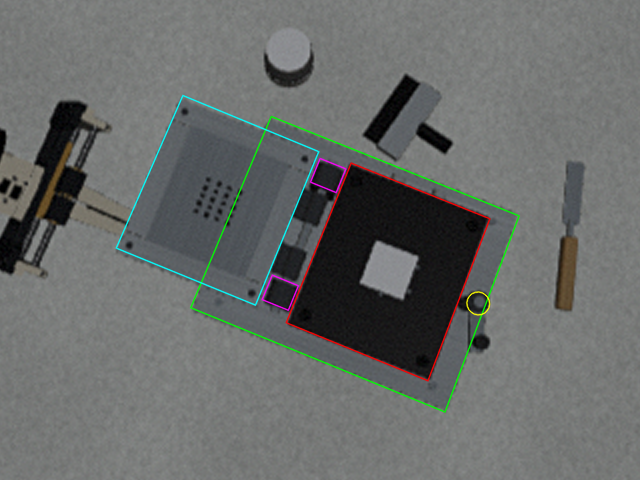

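```bash
cat > plan.py <<'E'
import sys
from h import *
show()
# args: list of theta(deg) values ; x, optional phi fn end
def phi(th): return 35+55*np.clip(th,0,180)/180
x=-.06
b=cur()
for th in map(float,sys.argv[1].split(',')):
    print(th,*rel(tipC(x,th,phi(th)),-90,phi(th),b))
E
python3 plan.py -4,-1,2,5,8,11,14,18,22,26
```

```text
t 3.7 tipL [-0.0598  0.1744  0.0459] psi -89.8 phi 35.0 ydz -0.003 F [ 0.1 -0.7 -0.4] q [ 0.41  1.02  1.02 -0.63  1.84  0.87] op 0.01
-4.0 [0.4, -0.01, -0.16] [0.006, -0.001, -0.003]
-1.0 [-0.2, -0.01, 0.57] [0.006, -0.001, -0.003]
2.0 [-0.76, -0.02, 1.34] [0.006, 0.01, -0.003]
5.0 [-1.3, -0.02, 2.14] [0.006, 0.026, -0.003]
8.0 [-1.78, -0.02, 2.97] [0.006, 0.042, -0.003]
11.0 [-2.23, -0.03, 3.83] [0.006, 0.058, -0.003]
14.0 [-2.63, -0.03, 4.7] [0.006, 0.074, -0.003]
18.0 [-3.09, -0.03, 5.9] [0.006, 0.095, -0.003]
22.0 [-3.47, -0.04, 7.13] [0.006, 0.117, -0.003]
26.0 [-3.77, -0.05, 8.38] [0.006, 0.138, -0.003]
```

```bash
python3 -m jog '[{"xyz":[0.2,0,0.2],"twist":[0,0,0],"jaw":0},{"xyz":[-0.2,0,0.6],"twist":[0,0,0],"jaw":0},{"xyz":[-0.5,0,0.95],"twist":[0,0.005,0],"jaw":0},{"xyz":[-0.8,0,1.35],"twist":[0,0.01,0],"jaw":0},{"xyz":[-1.05,0,1.75],"twist":[0,0.018,0],"jaw":0},{"xyz":[-1.3,0,2.15],"twist":[0,0.026,0],"jaw":0},{"xyz":[-1.55,0,2.55],"twist":[0,0.034,0],"jaw":0},{"xyz":[-1.8,0,3],"twist":[0,0.042,0],"jaw":0},{"xyz":[-2.2,0,3.8],"twist":[0,0.058,0],"jaw":0},{"xyz":[-2.6,0,4.7],"twist":[0,0.074,0],"jaw":0}]'; python3 - <<'E'
from h import *
from ov import ov
show()
for c in['side','top']:
    ov(c,viewer.get_image(c),f'pics/{c}2.png',np.radians(14))
E
python3 plan.py 14,18,22,26,30,34,38,42,46,50,54
```

```text
time_s: 4.53
position: [0.5867, 0.1587, 0.1132]
ee_rot: [0.67, 0.45, -1.88]
wrist_force: [2.4, 5.5, -2.0]
opening: 0.001
t 4.53 tipL [-0.0596  0.1696  0.0974] psi -89.8 phi 39.3 ydz -0.004 F [ 2.4  5.5 -2. ] q [ 0.39  0.91  1.06 -0.6   1.83  0.83] op 0.0
t 4.63 tipL [-0.059   0.1692  0.1005] psi -89.8 phi 39.4 ydz -0.001 F [ 0.3 -0.2  0.1] q [ 0.39  0.9   1.06 -0.6   1.84  0.83] op 0.0
14.0 [0.09, -0.09, -0.24] [0.003, -0.001, -0.003]
18.0 [-0.46, -0.09, 0.92] [0.003, 0.02, -0.003]
22.0 [-0.93, -0.09, 2.11] [0.003, 0.041, -0.003]
26.0 [-1.32, -0.1, 3.34] [0.003, 0.063, -0.003]
30.0 [-1.63, -0.1, 4.58] [0.003, 0.084, -0.003]
34.0 [-1.84, -0.1, 5.85] [0.003, 0.105, -0.003]
38.0 [-1.97, -0.11, 7.13] [0.003, 0.126, -0.003]
42.0 [-2.01, -0.11, 8.41] [0.003, 0.148, -0.003]
46.0 [-1.96, -0.11, 9.69] [0.003, 0.169, -0.002]
50.0 [-1.83, -0.12, 10.96] [0.003, 0.19, -0.002]
54.0 [-1.62, -0.12, 12.17] [0.003, 0.212, -0.002]
```

View pics/side2.png

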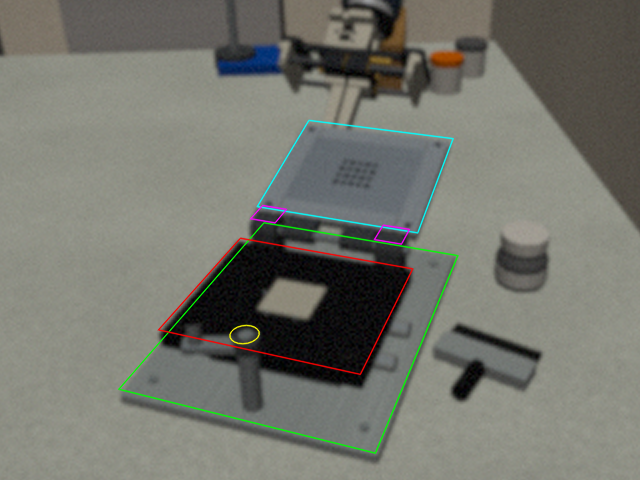

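View pics/top2.png

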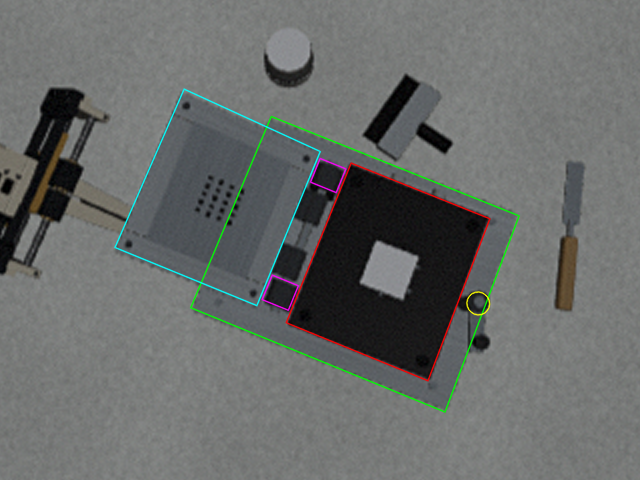

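The frame has lifted with the finger. Both overlays match about 14–15°. I'll continue the sweep.

```bash
python3 -m jog '[{"xyz":[-0.4,0,0.9],"twist":[0,0.02,0],"jaw":0},{"xyz":[-0.9,-0.1,2.1],"twist":[0,0.041,0],"jaw":0},{"xyz":[-1.3,-0.1,3.3],"twist":[0,0.063,0],"jaw":0},{"xyz":[-1.6,-0.1,4.6],"twist":[0,0.084,0],"jaw":0},{"xyz":[-1.8,-0.1,5.8],"twist":[0,0.105,0],"jaw":0},{"xyz":[-1.95,-0.1,7.1],"twist":[0,0.126,0],"jaw":0},{"xyz":[-2,-0.1,8.4],"twist":[0,0.148,0],"jaw":0},{"xyz":[-1.95,-0.1,9.7],"twist":[0,0.169,0],"jaw":0},{"xyz":[-1.8,-0.1,11],"twist":[0,0.19,0],"jaw":0},{"xyz":[-1.6,-0.1,12.1],"twist":[0,0.212,0],"jaw":0}]'; python3 - <<'E'
from h import *
from ov import ov
show()
for c in['side']:
    ov(c,viewer.get_image(c),f'pics/{c}3.png',np.radians(54))
E
python3 plan.py 54,58,62,66,70,74,78,82,86,90,94
```

```text
time_s: 5.47
position: [0.561, 0.099, 0.2183]
ee_rot: [0.874, 0.584, -1.817]
wrist_force: [2.8, 3.3, -0.7]
opening: 0.006
t 5.47 tipL [-0.0599  0.1084  0.1987] psi -89.9 phi 51.5 ydz -0.002 F [ 2.8  3.3 -0.7] q [ 0.27  0.61  1.24 -0.52  1.73  0.7 ] op 0.01
t 5.52 tipL [-0.0593  0.107   0.201 ] psi -89.8 phi 51.5 ydz -0.0 F [-0.4  0.2 -0.6] q [ 0.27  0.61  1.24 -0.52  1.73  0.7 ] op 0.01
54.0 [-0.1, -0.07, -0.1] [0.003, -0.001, -0.002]
58.0 [-0.06, -0.07, 1.11] [0.003, 0.021, -0.002]
62.0 [0.05, -0.07, 2.32] [0.003, 0.042, -0.002]
66.0 [0.25, -0.08, 3.52] [0.003, 0.063, -0.002]
70.0 [0.53, -0.08, 4.69] [0.003, 0.085, -0.002]
74.0 [0.88, -0.08, 5.85] [0.003, 0.106, -0.002]
78.0 [1.31, -0.09, 6.97] [0.003, 0.127, -0.002]
82.0 [1.82, -0.09, 8.07] [0.003, 0.149, -0.002]
86.0 [2.4, -0.1, 9.12] [0.003, 0.17, -0.002]
90.0 [3.05, -0.1, 10.13] [0.003, 0.191, -0.002]
94.0 [3.76, -0.1, 11.1] [0.003, 0.213, -0.002]
```

View pics/side3.png

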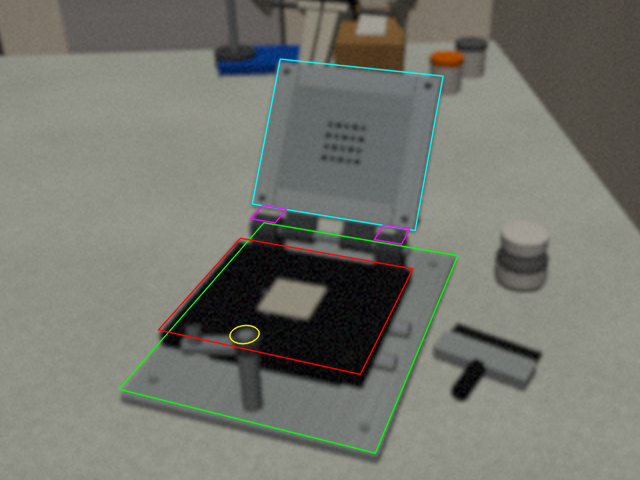

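The side view shows the frame at about 54°, matching the overlay, so I go on.

```bash
python3 -m jog '[{"xyz":[-0.05,0,1.1],"twist":[0,0.021,0],"jaw":0},{"xyz":[0.05,0,2.3],"twist":[0,0.042,0],"jaw":0},{"xyz":[0.25,0,3.5],"twist":[0,0.063,0],"jaw":0},{"xyz":[0.55,0,4.7],"twist":[0,0.085,0],"jaw":0},{"xyz":[0.9,0,5.85],"twist":[0,0.106,0],"jaw":0},{"xyz":[1.3,0,7],"twist":[0,0.127,0],"jaw":0},{"xyz":[1.8,0,8.1],"twist":[0,0.149,0],"jaw":0},{"xyz":[2.4,0,9.1],"twist":[0,0.17,0],"jaw":0},{"xyz":[3.05,0,10.1],"twist":[0,0.191,0],"jaw":0},{"xyz":[3.75,0,11.1],"twist":[0,0.213,0],"jaw":0}]'
python3 plan.py 94,98,102,106,110,114,118,122,126,130,134
```

```text
time_s: 6.35
position: [0.5183, -0.0027, 0.2577]
ee_rot: [1.074, 0.717, -1.736]
wrist_force: [2.3, 1.9, 0.8]
opening: 0.011
t 6.35 tipL [-0.0593  0.0025  0.2353] psi -90.0 phi 63.6 ydz -0.003 F [2.3 1.9 0.8] q [ 0.05  0.35  1.46 -0.41  1.55  0.5 ] op 0.01
94.0 [-0.16, -0.07, 0.23] [0.006, 0.003, 0.0]
98.0 [0.41, -0.07, 1.29] [0.006, 0.024, 0.0]
102.0 [1.05, -0.08, 2.3] [0.006, 0.045, 0.0]
106.0 [1.76, -0.08, 3.26] [0.006, 0.067, 0.001]
110.0 [2.53, -0.09, 4.17] [0.006, 0.088, 0.001]
114.0 [3.36, -0.09, 5.03] [0.006, 0.109, 0.001]
118.0 [4.24, -0.1, 5.82] [0.006, 0.131, 0.001]
122.0 [5.17, -0.1, 6.55] [0.006, 0.152, 0.001]
126.0 [6.15, -0.11, 7.22] [0.006, 0.173, 0.001]
130.0 [7.17, -0.11, 7.81] [0.006, 0.195, 0.001]
134.0 [8.23, -0.11, 8.33] [0.006, 0.216, 0.001]
```

```bash
python3 -m jog '[{"xyz":[0.55,0,1.05],"twist":[0,0.021,0],"jaw":0},{"xyz":[1.2,0,2.05],"twist":[0,0.042,0],"jaw":0},{"xyz":[1.9,0,3.05],"twist":[0,0.064,0],"jaw":0},{"xyz":[2.7,0,3.95],"twist":[0,0.085,0],"jaw":0},{"xyz":[3.5,0,4.8],"twist":[0,0.106,0],"jaw":0},{"xyz":[4.4,0,5.6],"twist":[0,0.128,0],"jaw":0},{"xyz":[5.3,0,6.3],"twist":[0,0.149,0],"jaw":0},{"xyz":[6.3,0,7],"twist":[0,0.17,0],"jaw":0},{"xyz":[7.3,0,7.6],"twist":[0,0.192,0],"jaw":0},{"xyz":[8.4,0,8.1],"twist":[0,0.213,0],"jaw":0}]'
python3 - <<'E'
from h import *
from ov import ov
show()
for c in['side']:
    ov(c,viewer.get_image(c),f'pics/{c}4.png',np.radians(134))
E
python3 plan.py 134,138,142,146,150,153,156,159,162,165,168,171,174,177,180
```

```text
time_s: 7.18
position: [0.4752, -0.1043, 0.2183]
ee_rot: [1.271, 0.848, -1.638]
wrist_force: [0.5, -0.7, 1.8]
opening: 0.004
t 7.18 tipL [-0.0592 -0.1029  0.1941] psi -90.5 phi 75.7 ydz -0.003 F [ 0.5 -0.7  1.8] q [-0.27  0.21  1.68 -0.26  1.29  0.2 ] op 0.0
t 7.23 tipL [-0.0602 -0.1046  0.1925] psi -91.2 phi 75.7 ydz -0.006 F [-1.  -0.7 -0.7] q [-0.28  0.22  1.69 -0.26  1.29  0.2 ] op 0.0
134.0 [-0.43, -0.0, 0.03] [0.005, 0.004, 0.005]
138.0 [0.54, 0.0, 0.69] [0.005, 0.025, 0.005]
142.0 [1.55, 0.0, 1.29] [0.005, 0.047, 0.005]
146.0 [2.6, 0.01, 1.81] [0.005, 0.068, 0.005]
150.0 [3.68, 0.01, 2.25] [0.005, 0.089, 0.006]
153.0 [4.51, 0.01, 2.54] [0.005, 0.105, 0.006]
156.0 [5.34, 0.02, 2.78] [0.005, 0.121, 0.006]
159.0 [6.19, 0.02, 2.98] [0.005, 0.137, 0.006]
162.0 [7.05, 0.02, 3.13] [0.005, 0.153, 0.006]
165.0 [7.91, 0.03, 3.23] [0.005, 0.169, 0.006]
168.0 [8.78, 0.03, 3.29] [0.004, 0.185, 0.006]
171.0 [9.64, 0.04, 3.31] [0.004, 0.201, 0.006]
174.0 [10.51, 0.04, 3.28] [0.004, 0.217, 0.006]
177.0 [11.36, 0.05, 3.21] [0.004, 0.233, 0.006]
180.0 [12.22, 0.05, 3.09] [0.004, 0.249, 0.006]
```

View pics/side4.png

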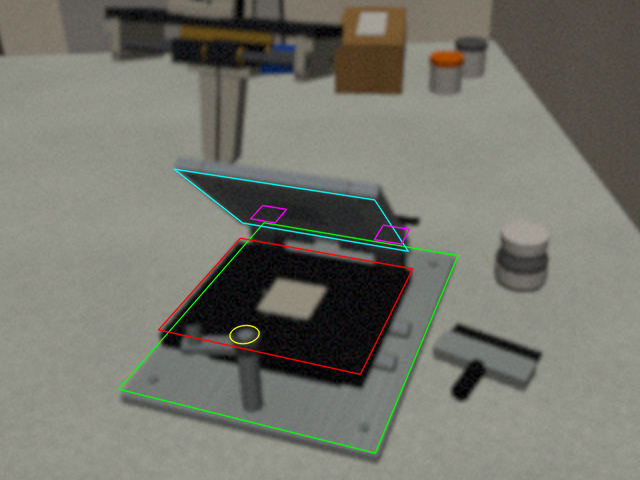

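```bash
python3 -m jog '[{"xyz":[0.5,0,0.7],"twist":[0,0.025,0],"jaw":0},{"xyz":[1.3,0,1.15],"twist":[0,0.042,0],"jaw":0},{"xyz":[2.1,0,1.55],"twist":[0,0.058,0],"jaw":0},{"xyz":[2.9,0,1.95],"twist":[0,0.073,0],"jaw":0},{"xyz":[3.7,0,2.25],"twist":[0,0.089,0],"jaw":0},{"xyz":[4.5,0,2.55],"twist":[0,0.105,0],"jaw":0},{"xyz":[5.3,0,2.8],"twist":[0,0.121,0],"jaw":0},{"xyz":[5.9,0,2.9],"twist":[0,0.132,0],"jaw":0},{"xyz":[6.5,0,3.05],"twist":[0,0.142,0],"jaw":0},{"xyz":[7,0,3.1],"twist":[0,0.153,0],"jaw":0}]'
python3 plan.py 162,164,166,168,170,172,174,175,176,177,178,179,180
```

```text
time_s: 8.07
position: [0.4569, -0.1472, 0.157]
ee_rot: [1.41, 0.941, -1.555]
wrist_force: [-0.5, -0.4, 1.0]
opening: 0.003
t 8.07 tipL [-0.0592 -0.1457  0.1321] psi -92.3 phi 84.6 ydz -0.004 F [-0.5 -0.4  1. ] q [-0.48  0.23  1.81 -0.11  1.1  -0.03] op 0.0
162.0 [0.11, -0.09, 0.27] [0.005, -0.001, 0.004]
164.0 [0.66, -0.09, 0.43] [0.005, 0.009, 0.004]
166.0 [1.22, -0.09, 0.58] [0.005, 0.02, 0.004]
168.0 [1.79, -0.09, 0.7] [0.005, 0.031, 0.004]
170.0 [2.35, -0.09, 0.81] [0.005, 0.041, 0.004]
172.0 [2.92, -0.09, 0.89] [0.005, 0.052, 0.004]
174.0 [3.5, -0.08, 0.95] [0.005, 0.063, 0.004]
175.0 [3.78, -0.08, 0.98] [0.005, 0.068, 0.004]
176.0 [4.07, -0.08, 1.0] [0.005, 0.073, 0.004]
177.0 [4.36, -0.08, 1.01] [0.005, 0.079, 0.004]
178.0 [4.64, -0.08, 1.02] [0.005, 0.084, 0.004]
179.0 [4.93, -0.08, 1.03] [0.005, 0.089, 0.004]
180.0 [5.22, -0.08, 1.02] [0.005, 0.095, 0.004]
```

```bash
python3 -m jog '[{"xyz":[0.5,0,0.3],"twist":[0,0.01,0],"jaw":0},{"xyz":[1,0,0.45],"twist":[0,0.018,0],"jaw":0},{"xyz":[1.5,0,0.55],"twist":[0,0.027,0],"jaw":0},{"xyz":[2,0,0.65],"twist":[0,0.036,0],"jaw":0},{"xyz":[2.5,0,0.75],"twist":[0,0.044,0],"jaw":0},{"xyz":[2.9,0,0.8],"twist":[0,0.052,0],"jaw":0},{"xyz":[3.3,0,0.85],"twist":[0,0.06,0],"jaw":0},{"xyz":[3.6,0,0.9],"twist":[0,0.066,0],"jaw":0},{"xyz":[3.9,0,0.9],"twist":[0,0.072,0],"jaw":0},{"xyz":[4.1,0,0.9],"twist":[0,0.076,0],"jaw":0}]'
python3 plan.py 175,176,177,178,179,180,181
python3 - <<'E'
from h import *
from ov import ov
for c in['side','top']:
    ov(c,viewer.get_image(c),f'pics/{c}5.png',np.radians(176),0)
show()
E
```

```text
time_s: 8.9
position: [0.4521, -0.1589, 0.1174]
ee_rot: [1.478, 0.986, -1.511]
wrist_force: [0.4, -0.7, 0.4]
opening: 0.005
t 8.9 tipL [-0.0591 -0.1565  0.0924] psi -100.6 phi 88.9 ydz -0.004 F [ 0.4 -0.7  0.4] q [-0.56  0.26  1.87 -0.02  1.01 -0.15] op 0.0
175.0 [-0.28, -0.1, 0.07] [0.005, -0.007, 0.004]
176.0 [0.01, -0.1, 0.11] [0.005, -0.002, 0.004]
177.0 [0.29, -0.1, 0.15] [0.005, 0.003, 0.004]
178.0 [0.58, -0.1, 0.18] [0.005, 0.009, 0.004]
179.0 [0.86, -0.1, 0.2] [0.005, 0.014, 0.004]
180.0 [1.15, -0.1, 0.23] [0.005, 0.019, 0.004]
181.0 [1.44, -0.1, 0.23] [0.005, 0.019, 0.004]
t 9.0 tipL [-0.0593 -0.1564  0.0924] psi -102.5 phi 88.9 ydz -0.004 F [-0.6  0.5 -0.2] q [-0.56  0.26  1.87 -0.02  1.01 -0.15] op 0.01
```

View pics/side5.png

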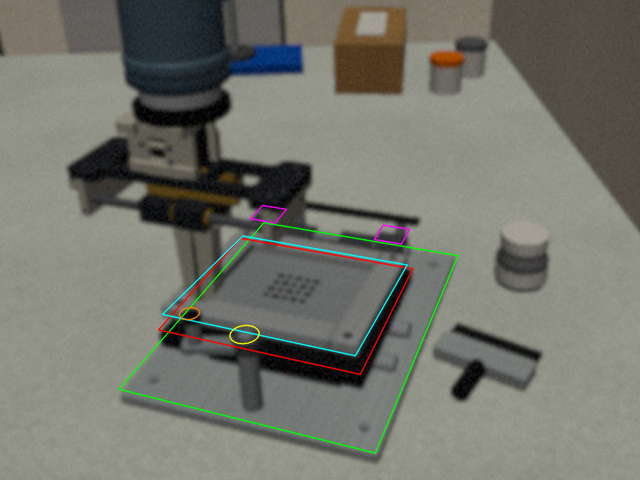

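```bash
python3 -m jog '[{"xyz":[0.15,0,0],"twist":[0,0,0],"jaw":0},{"xyz":[0.3,0,0],"twist":[0,0.002,0],"jaw":0},{"xyz":[0.45,0,0.1],"twist":[0,0.005,0],"jaw":0},{"xyz":[0.6,0,0.1],"twist":[0,0.008,0],"jaw":0},{"xyz":[0.75,0,0.1],"twist":[0,0.01,0],"jaw":0},{"xyz":[0.9,0,0.1],"twist":[0,0.012,0],"jaw":0},{"xyz":[1,0,0.1],"twist":[0,0.015,0],"jaw":0},{"xyz":[1.1,0,0.1],"twist":[0,0.015,0],"jaw":0},{"xyz":[1.2,0,0.1],"twist":[0,0.015,0],"jaw":0},{"xyz":[1.25,0,0.1],"twist":[0,0.015,0],"jaw":0}]'
python3 plan.py 180
```

```text
time_s: 9.83
position: [0.4516, -0.16, 0.1061]
ee_rot: [1.491, 0.994, -1.501]
wrist_force: [-4.6, 1.3, 13.4]
opening: 0.007
t 9.83 tipL [-0.059  -0.1573  0.0811] psi -123.9 phi 89.7 ydz -0.003 F [-4.6  1.3 13.4] q [-0.57  0.28  1.88 -0.01  0.98 -0.17] op 0.01
180.0 [0.01, -0.11, 0.13] [0.005, 0.005, 0.003]
```

```bash
python3 -m jog '[{"xyz":[0.05,0,0],"twist":[0,0,0],"jaw":0},{"xyz":[0.05,0,0],"twist":[0,0,0],"jaw":0},{"xyz":[0.05,0,0],"twist":[0,0,0],"jaw":0},{"xyz":[-0.3,0,0],"twist":[0,0,0],"jaw":0},{"xyz":[-1.5,0,0],"twist":[0,0,0],"jaw":0},{"xyz":[-4,0,0],"twist":[0,0,0],"jaw":0},{"xyz":[-7,0,0],"twist":[0,0,0],"jaw":0},{"xyz":[-7,0,0],"twist":[0,0,0],"jaw":0},{"xyz":[-7,0,0],"twist":[0,0,0],"jaw":0},{"xyz":[-7,0,0],"twist":[0,0,0],"jaw":0}]'
python3 - <<'E'
from h import *
from ov import ov
import cv2
show()
for c in['side','top']:
    im=viewer.get_image(c); cv2.imwrite(f'pics/raw6{c}.png',im[:,:,::-1])
    ov(c,im,f'pics/{c}6.png',np.pi,0)
    for n in['latch_pivot','latch_pin','frame_edge']:
        r=viewer.place_of(n,c)
        for d in r[:2]: 
            z={'latch_pivot':.083,'latch_pin':.105,'frame_edge':.075}[n]; print(c,n,round(d['score'],2),np.round(d['xy'],1),Lc(atz(c,d['xy'],z)).round(4))
E
```

```text
time_s: 10.67
position: [0.4516, -0.1594, 0.1747]
ee_rot: [1.491, 0.995, -1.502]
wrist_force: [-0.6, -0.6, -1.0]
opening: 0.006
t 10.67 tipL [-0.0593 -0.1568  0.1497] psi -132.8 phi 89.6 ydz -0.004 F [-0.6 -0.6 -1. ] q [-0.57  0.2   1.8  -0.01  1.15 -0.17] op 0.01
side latch_pivot 0.88 [222.5 267.5] [ 0.0058 -0.2011  0.083 ]
side latch_pin 0.72 [192.9 257.6] [-0.0374 -0.217   0.105 ]
side latch_pin 0.25 [222.5 268.3] [ 0.0198 -0.2265  0.105 ]
side frame_edge 0.97 [228.1 264.7] [ 0.0068 -0.1828  0.075 ]
side frame_edge 0.59 [224.4 267.2] [ 0.0037 -0.1907  0.075 ]
```

View pics/side6.png

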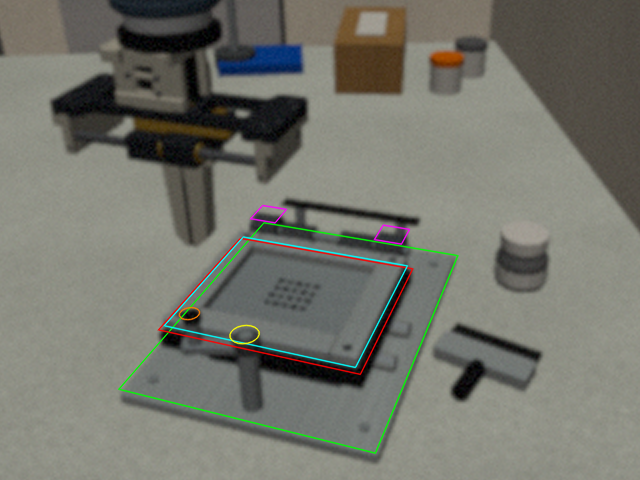

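View pics/top6.png

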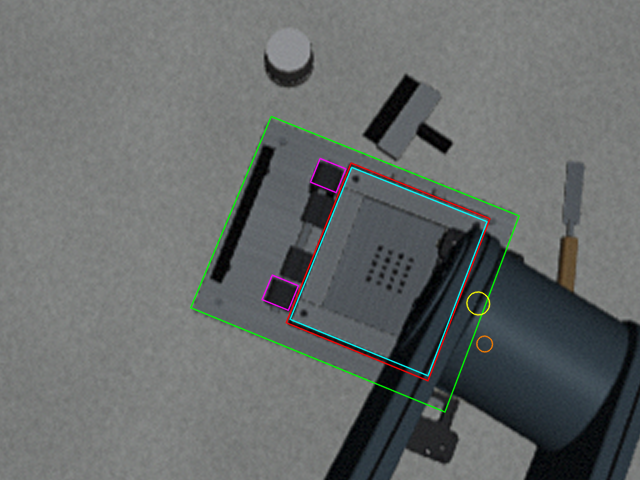

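```bash
cat > lat.py <<'E'
import sys
from h import *
show(); b=cur(); V=np.array([.001,-.199])
def tp(lat,gap=0,z=.100):
    a=np.pi/2+1.97-lat; t=np.array([np.sin(a),-np.cos(a)]); p=V+.042*np.array([np.cos(a),np.sin(a)])
    return [*(p-(.0155+gap)*t),z], np.degrees(np.arctan2(t[1],t[0]))-180
for s in sys.argv[1:]:
    v=list(map(float,s.split(','))); tip,psi=tp(*v); print(s,np.round(tip,4),*rel(tip,psi,90,b))
E
python3 lat.py 0,.02,.15 0,.02,.1 0,.005,.1
```

```text
t 11.07 tipL [-0.0591 -0.1569  0.1497] psi -135.7 phi 89.6 ydz -0.005 F [-0.1  0.1  0.4] q [-0.57  0.2   1.8  -0.01  1.15 -0.17] op 0.0
0,.02,.15 [-0.0239 -0.248   0.15  ] [-0.0, 3.47, 9.14] [-0.394, 0.004, 0.006]
0,.02,.1 [-0.0239 -0.248   0.1   ] [5.0, 3.49, 9.12] [-0.394, 0.004, 0.006]
0,.005,.1 [-0.0297 -0.2342  0.1   ] [4.99, 2.91, 7.73] [-0.394, 0.004, 0.006]
```

```bash
python3 -m jog '[{"xyz":[0,1.7,4.5],"twist":[-0.12,0,0],"jaw":0},{"xyz":[0,3.5,9.1],"twist":[-0.24,0,0],"jaw":0},{"xyz":[0,3.5,9.1],"twist":[-0.36,0,0],"jaw":0},{"xyz":[0,3.5,9.1],"twist":[-0.394,0.004,0.006],"jaw":0},{"xyz":[2,3.5,9.1],"twist":[-0.394,0.004,0.006],"jaw":0},{"xyz":[4,3.5,9.1],"twist":[-0.394,0.004,0.006],"jaw":0},{"xyz":[5,3.5,9.1],"twist":[-0.394,0.004,0.006],"jaw":0},{"xyz":[5,3.5,9.1],"twist":[-0.394,0.004,0.006],"jaw":0},{"xyz":[5,3.5,9.1],"twist":[-0.394,0.004,0.006],"jaw":0},{"xyz":[5,3.5,9.1],"twist":[-0.394,0.004,0.006],"jaw":0}]'
python3 - <<'E'
from h import *
from ov import ov
for c in['side','top']:
    ov(c,viewer.get_image(c),f'pics/{c}7.png',np.pi,0)
E
python3 lat.py 0,.02,.1 0,.012 0,.005 0 .1 .2 .3 .4 .5 .6 .7
```

```text
time_s: 11.9
position: [0.4492, -0.2576, 0.1263]
ee_rot: [1.212, 1.205, -1.211]
wrist_force: [0.5, -0.9, -0.3]
opening: 0.004
t 12.0 tipL [-0.0227 -0.248   0.1017] psi -5.2 phi 89.8 ydz 0.003 F [-0.2 -0.4 -0.5] q [-0.74  0.31  1.77  0.    1.05 -0.73] op 0.0
0,.02,.1 [-0.0239 -0.248   0.1   ] [0.17, -0.11, -0.04] [-0.0, 0.002, -0.003]
0,.012 [-0.027  -0.2407  0.1   ] [0.16, -0.11, -0.84] [-0.0, 0.002, -0.003]
0,.005 [-0.0297 -0.2342  0.1   ] [0.16, -0.11, -1.54] [-0.0, 0.002, -0.003]
0 [-0.0317 -0.2296  0.1   ] [0.16, -0.11, -2.04] [-0.0, 0.002, -0.003]
.1 [-0.0346 -0.2262  0.1   ] [0.16, -0.24, -2.47] [0.1, 0.001, -0.003]
.2 [-0.0371 -0.2225  0.1   ] [0.16, -0.33, -2.91] [0.2, 0.001, -0.003]
.3 [-0.0393 -0.2186  0.1   ] [0.16, -0.38, -3.35] [0.3, 0.001, -0.003]
.4 [-0.041  -0.2145  0.1   ] [0.16, -0.38, -3.8] [0.4, 0.001, -0.003]
.5 [-0.0423 -0.2102  0.1   ] [0.16, -0.34, -4.24] [0.5, 0.001, -0.003]
.6 [-0.0432 -0.2058  0.1   ] [0.16, -0.25, -4.68] [0.6, 0.001, -0.003]
.7 [-0.0437 -0.2014  0.1   ] [0.16, -0.12, -5.11] [0.7, 0.0, -0.003]
```

View pics/side7.png

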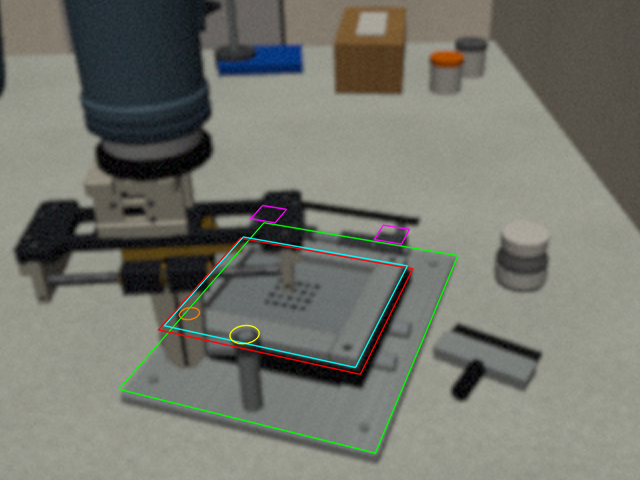

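View pics/top7.png

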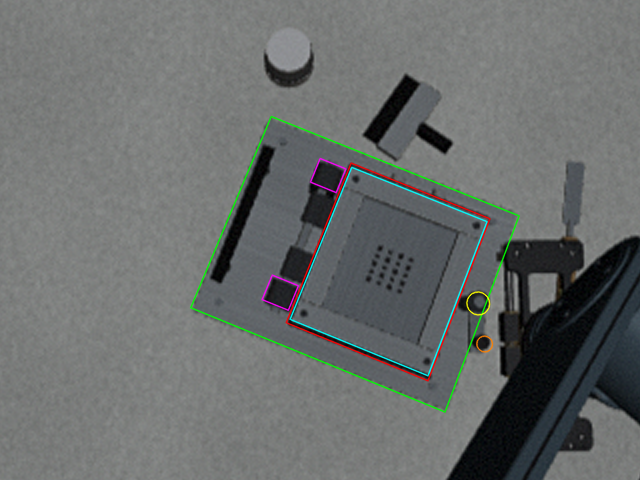

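```bash
python3 - <<'E'
import cv2
from h import *
a=cv2.imread('pics/top0.png')[225:305,320:400]; a=cv2.resize(a,None,fx=6,fy=6,interpolation=cv2.INTER_CUBIC)
b=cv2.imread('pics/side0.png')[230:310,170:250]; b=cv2.resize(b,None,fx=6,fy=6,interpolation=cv2.INTER_CUBIC)
for im,c,o in((a,'top',(320,225)),(b,'side',(170,230))):
    for l,col in(([.001,-.199,.095],(0,255,255)),([-.038,-.215,.119],(0,128,255)),([-.038,-.215,.091],(0,0,255))):
        q=((proj(c,W(l))[0]-o)*6+3).astype(int); cv2.drawMarker(im,tuple(map(int,q)),col,0,14,1)
cv2.imwrite('pics/zoom.png',np.clip(np.hstack([a,b]).astype(float)*1.6,0,255))
E
```

```text
[ WARN:0@0.661] global loadsave.cpp:1063 imwrite_ Unsupported depth image for selected encoder is fallbacked to CV_8U.
```

View pics/zoom.png

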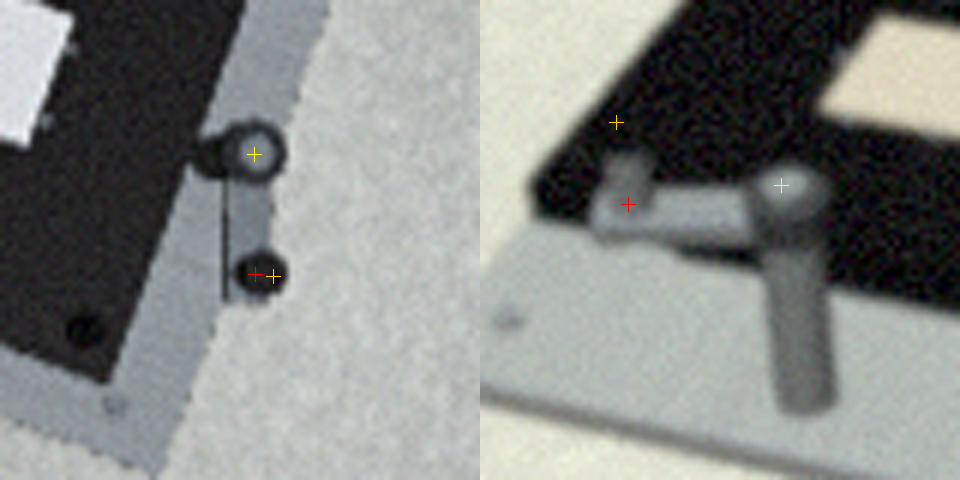

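```bash
python3 -m jog '[{"xyz":[0.1,-0.1,-0.8],"twist":[0,0,0],"jaw":0},{"xyz":[0.1,-0.1,-1.4],"twist":[0,0,0],"jaw":0},{"xyz":[0.1,-0.1,-2],"twist":[0,0,0],"jaw":0},{"xyz":[0.1,-0.2,-2.5],"twist":[0.1,0,0],"jaw":0},{"xyz":[0.1,-0.3,-2.9],"twist":[0.2,0,0],"jaw":0},{"xyz":[0.1,-0.35,-3.35],"twist":[0.3,0,0],"jaw":0},{"xyz":[0.1,-0.35,-3.8],"twist":[0.4,0,0],"jaw":0},{"xyz":[0.1,-0.3,-4.2],"twist":[0.5,0,0],"jaw":0},{"xyz":[0.1,-0.25,-4.7],"twist":[0.6,0,0],"jaw":0},{"xyz":[0.1,-0.1,-5.1],"twist":[0.7,0,0],"jaw":0}]'
python3 - <<'E'
from h import *
import cv2
show()
im=viewer.get_image('side')[200:320,140:300]; cv2.imwrite('pics/s8.png',cv2.resize(im[:,:,::-1],None,fx=5,fy=5,interpolation=cv2.INTER_CUBIC))
E
python3 lat.py .7 .8 .9 1 1.1 1.2 1.3 1.4 1.5 1.6 1.7
```

```text
time_s: 12.83
position: [0.448, -0.2058, 0.1249]
ee_rot: [1.71, 0.784, -1.707]
wrist_force: [-0.6, -1.5, 0.4]
opening: 0.002
t 12.83 tipL [-0.0443 -0.2007  0.0999] psi -6.6 phi 89.9 ydz 0.002 F [-0.6 -1.5  0.4] q [-0.66  0.27  1.83  0.    1.03  0.05] op 0.0
t 12.88 tipL [-0.0443 -0.2001  0.0999] psi 5.3 phi 89.9 ydz 0.002 F [ 0.3 -1.   0.1] q [-0.66  0.27  1.83  0.    1.03  0.06] op 0.0
.7 [-0.0437 -0.2014  0.1   ] [-0.01, 0.1, 0.1] [-0.01, -0.001, -0.002]
.8 [-0.0437 -0.1969  0.1   ] [-0.01, -0.03, -0.33] [0.09, -0.001, -0.002]
.9 [-0.0433 -0.1924  0.1   ] [-0.01, -0.13, -0.77] [0.19, -0.001, -0.002]
1 [-0.0424 -0.188   0.1   ] [-0.01, -0.18, -1.21] [0.29, -0.001, -0.002]
1.1 [-0.0411 -0.1838  0.1   ] [-0.01, -0.19, -1.66] [0.39, -0.001, -0.002]
1.2 [-0.0394 -0.1796  0.1   ] [-0.01, -0.15, -2.1] [0.49, -0.001, -0.002]
1.3 [-0.0372 -0.1757  0.1   ] [-0.01, -0.07, -2.54] [0.59, -0.001, -0.002]
1.4 [-0.0347 -0.172   0.1   ] [-0.01, 0.06, -2.97] [0.69, -0.002, -0.002]
1.5 [-0.0318 -0.1686  0.1   ] [-0.0, 0.23, -3.39] [0.79, -0.002, -0.002]
1.6 [-0.0286 -0.1654  0.1   ] [-0.0, 0.44, -3.78] [0.89, -0.002, -0.002]
1.7 [-0.0251 -0.1627  0.1   ] [-0.0, 0.69, -4.16] [0.99, -0.002, -0.001]
```

View pics/s8.png

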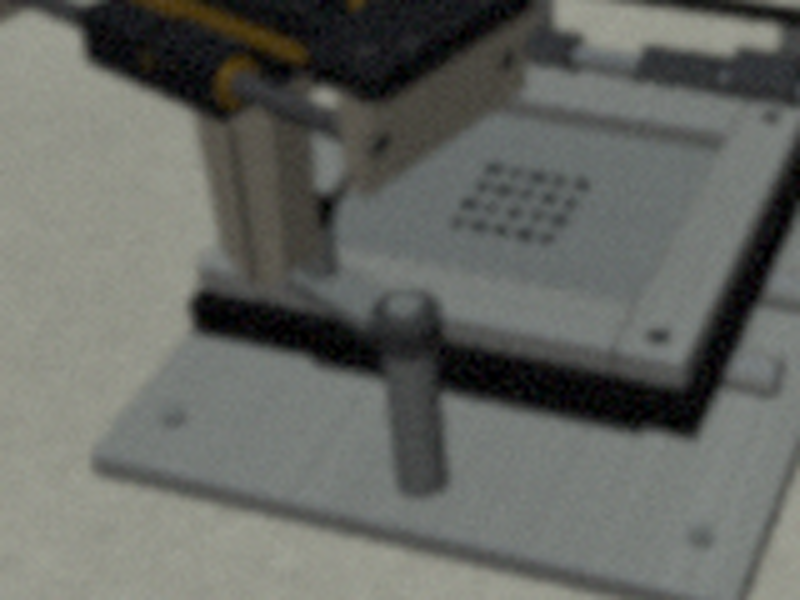

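The zoomed picture shows the latch turning with the finger: its arm runs from the hub at (405,310) up-left, and the pin is just right of the finger at (325,240). I'll continue.

```bash
python3 -m jog '[{"xyz":[0,0,-0.3],"twist":[0.09,0,0],"jaw":0},{"xyz":[0,-0.1,-0.75],"twist":[0.19,0,0],"jaw":0},{"xyz":[0,-0.15,-1.2],"twist":[0.29,0,0],"jaw":0},{"xyz":[0,-0.15,-1.65],"twist":[0.39,0,0],"jaw":0},{"xyz":[0,-0.15,-2.1],"twist":[0.49,0,0],"jaw":0},{"xyz":[0,-0.05,-2.55],"twist":[0.59,0,0],"jaw":0},{"xyz":[0,0.05,-2.95],"twist":[0.69,0,0],"jaw":0},{"xyz":[0,0.25,-3.4],"twist":[0.79,0,0],"jaw":0},{"xyz":[0,0.45,-3.8],"twist":[0.89,0,0],"jaw":0},{"xyz":[0,0.7,-4.15],"twist":[0.99,0,0],"jaw":0}]'
python3 lat.py 1.7 1.75 1.8 1.85 1.9 1.95 1.97 1.97,-.002 1.97,-.004
```

```text
time_s: 13.72
position: [0.4797, -0.1784, 0.1246]
ee_rot: [-2.157, 0.135, 2.156]
wrist_force: [-2.1, 1.1, 1.5]
opening: 0.007
t 13.72 tipL [-0.0259 -0.1631  0.0996] psi 46.7 phi 90.0 ydz -0.0 F [-2.1  1.1  1.5] q [-0.57  0.31  1.79  0.    1.05  1.12] op 0.01
1.7 [-0.0251 -0.1627  0.1   ] [-0.04, -0.02, -0.08] [0.008, -0.0, 0.0]
1.75 [-0.0233 -0.1614  0.1   ] [-0.04, -0.09, -0.3] [0.058, -0.0, 0.0]
1.8 [-0.0214 -0.1602  0.1   ] [-0.04, -0.15, -0.51] [0.108, -0.0, 0.0]
1.85 [-0.0194 -0.1592  0.1   ] [-0.04, -0.2, -0.73] [0.158, -0.0, 0.0]
1.9 [-0.0174 -0.1582  0.1   ] [-0.04, -0.24, -0.95] [0.208, -0.0, 0.0]
1.95 [-0.0153 -0.1573  0.1   ] [-0.04, -0.26, -1.17] [0.258, -0.0, 0.0]
1.97 [-0.0145 -0.157   0.1   ] [-0.04, -0.27, -1.26] [0.278, -0.0, 0.0]
1.97,-.002 [-0.0125 -0.157   0.1   ] [-0.04, -0.22, -1.46] [0.278, -0.0, 0.0]
1.97,-.004 [-0.0105 -0.157   0.1   ] [-0.04, -0.16, -1.65] [0.278, -0.0, 0.0]
```

```bash
python3 -m jog '[{"xyz":[0,-0.05,-0.15],"twist":[0.05,0,0],"jaw":0},{"xyz":[0,-0.1,-0.3],"twist":[0.09,0,0],"jaw":0},{"xyz":[0,-0.15,-0.5],"twist":[0.13,0,0],"jaw":0},{"xyz":[0,-0.2,-0.7],"twist":[0.16,0,0],"jaw":0},{"xyz":[0,-0.2,-0.85],"twist":[0.19,0,0],"jaw":0},{"xyz":[0,-0.25,-1],"twist":[0.22,0,0],"jaw":0},{"xyz":[0,-0.25,-1.1],"twist":[0.25,0,0],"jaw":0},{"xyz":[0,-0.25,-1.2],"twist":[0.28,0,0],"jaw":0},{"xyz":[0,-0.25,-1.25],"twist":[0.28,0,0],"jaw":0},{"xyz":[0,-0.25,-1.25],"twist":[0.28,0,0],"jaw":0}]'
python3 - <<'E'
from h import *
import cv2
show()
im=viewer.get_image('side')[200:320,140:300]; cv2.imwrite('pics/s9.png',cv2.resize(im[:,:,::-1],None,fx=5,fy=5,interpolation=cv2.INTER_CUBIC))
E
python3 lat.py 1.97 1.97,-.002 1.97,-.004
```

```text
time_s: 14.55
position: [0.4923, -0.1773, 0.1245]
ee_rot: [-2.001, 0.405, 2.001]
wrist_force: [-0.9, 2.9, 1.5]
opening: 0.002
t 14.55 tipL [-0.0148 -0.1572  0.0995] psi 91.1 phi 89.9 ydz -0.001 F [-0.9  2.9  1.5] q [-0.56  0.32  1.76  0.    1.06  1.41] op 0.0
t 14.6 tipL [-0.0147 -0.1573  0.0995] psi 84.9 phi 89.9 ydz -0.001 F [-1.3  2.7  1.5] q [-0.56  0.32  1.76  0.    1.06  1.41] op 0.01
1.97 [-0.0145 -0.157   0.1   ] [-0.05, -0.03, -0.02] [0.002, -0.0, 0.001]
1.97,-.002 [-0.0125 -0.157   0.1   ] [-0.05, -0.03, -0.22] [0.002, -0.0, 0.001]
1.97,-.004 [-0.0105 -0.157   0.1   ] [-0.05, -0.03, -0.42] [0.002, -0.0, 0.001]
```

View pics/s9.png

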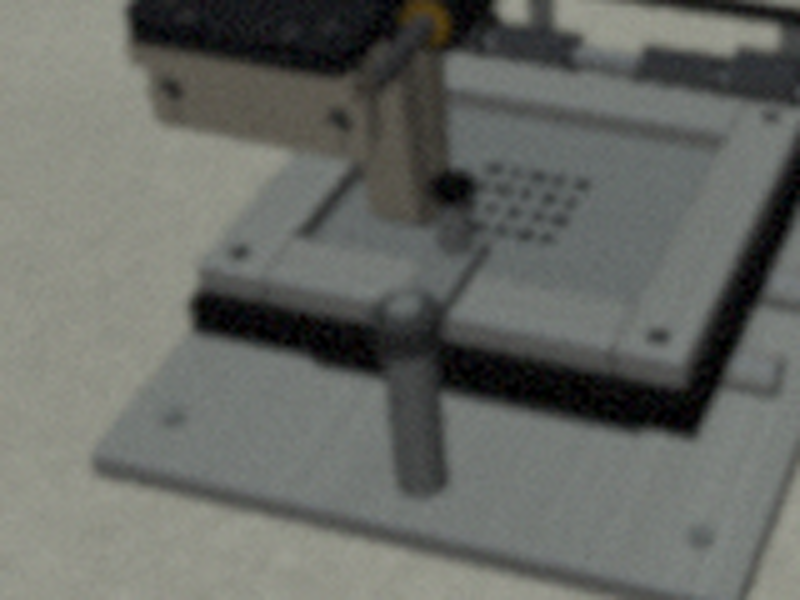

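```bash
python3 -m jog '[{"xyz":[0,0,-0.05],"twist":[0,0,0],"jaw":0},{"xyz":[0,0,-0.1],"twist":[0,0,0],"jaw":0},{"xyz":[0,0,-0.15],"twist":[0,0,0],"jaw":0},{"xyz":[0,0,-0.2],"twist":[0,0,0],"jaw":0},{"xyz":[0,0,-0.2],"twist":[0,0,0],"jaw":0},{"xyz":[0,0,-0.25],"twist":[0,0,0],"jaw":0},{"xyz":[0,0,-0.25],"twist":[0,0,0],"jaw":0},{"xyz":[0,0,-0.3],"twist":[0,0,0],"jaw":0},{"xyz":[0,0,-0.3],"twist":[0,0,0],"jaw":0},{"xyz":[0,0,-0.3],"twist":[0,0,0],"jaw":0}]'
python3 -c "
from h import *
show()"
```

```text
time_s: 15.43
position: [0.493, -0.1776, 0.1242]
ee_rot: [-1.995, 0.405, 2.004]
wrist_force: [-8.6, 6.0, 5.4]
opening: 0.002
t 15.43 tipL [-0.0141 -0.1572  0.0992] psi 165.2 phi 89.7 ydz -0.001 F [-8.6  6.   5.4] q [-0.56  0.33  1.76  0.    1.06  1.41] op 0.0
```

The tip has stopped, with about 10 N against 1–2 N needed, so the latch is at its stop. I back off and lift clear.

```bash
python3 -m jog '[{"xyz":[0,0,0.5],"twist":[0,0,0],"jaw":0},{"xyz":[0,0,1.5],"twist":[0,0,0],"jaw":0},{"xyz":[0,0,3],"twist":[0,0,0],"jaw":0},{"xyz":[-2,0,4],"twist":[0,0,0],"jaw":0},{"xyz":[-6,0,6],"twist":[0,0,0],"jaw":0},{"xyz":[-10,0,10],"twist":[0,0,0],"jaw":0},{"xyz":[-14,0,14],"twist":[0,0,0],"jaw":0},{"xyz":[-16,0,18],"twist":[0,0,0],"jaw":0},{"xyz":[-18,0,20],"twist":[0,0,0],"jaw":0},{"xyz":[-18,0,20],"twist":[0,0,0],"jaw":0}]'
python3 - <<'E'
from h import *
from ov import ov
show()
for c in['side','top']:
    ov(c,viewer.get_image(c),f'pics/{c}10.png',np.pi,1.97)
    for n,z in[('latch_pin',.105),('latch_pivot',.083),('frame_edge',.075)]:
        for d in viewer.place_of(n,c)[:1]: print(c,n,round(d['score'],2),Lc(atz(c,d['xy'],z)).round(4))
E
```

```text
time_s: 16.27
position: [0.3093, -0.1, 0.3069]
ee_rot: [-2.007, 0.411, 1.995]
wrist_force: [-0.5, -0.1, 0.1]
opening: 0.005
t 16.27 tipL [-0.2132 -0.1578  0.2819] psi -13.1 phi 89.6 ydz 0.001 F [-0.5 -0.1  0.1] q [-0.66 -0.22  1.87  0.    1.48  1.31] op 0.0
side latch_pin 0.83 [ 0.0006 -0.1576  0.105 ]
side latch_pivot 0.94 [ 0.0057 -0.1978  0.083 ]
side frame_edge 0.94 [ 0.0019 -0.183   0.075 ]
top latch_pin 0.58 [ 0.0016 -0.1558  0.105 ]
top latch_pivot 0.61 [ 0.0035 -0.1987  0.083 ]
top frame_edge 0.68 [ 0.0042 -0.1791  0.075 ]
```

View pics/side10.png

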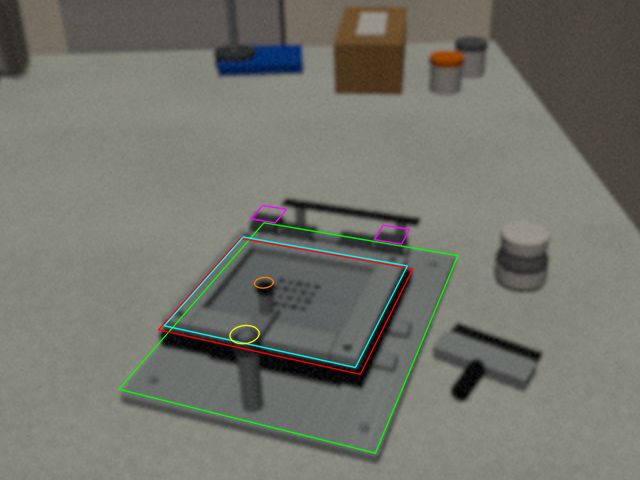

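View pics/top10.png

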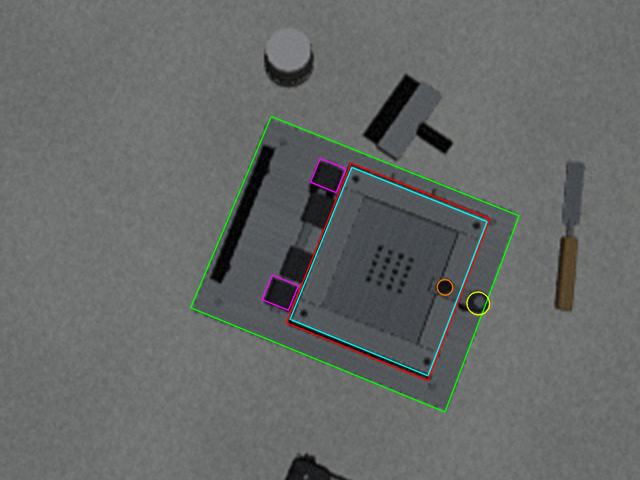

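Both views show the frame flat on the nest and the latch across its edge at about 1.97 rad. The pin is at (264,284) in the side view and (445,287) in the top view. The jar, squeegee and spatula haven't moved and the arm is clear, so I hand the job in.

```bash
python3 -c "
from station import finish_job
print(finish_job())"
```

```text
the job is handed in; nothing more can be done
None
```

The frame is turned over and lying flat on the nest, and the latch is across its edge at its stop. I handed the job in at about 16.5 s of the 56 s allowed.

- **Frame:** I lifted its free edge from below with the closed fingertips and carried it over the hinge. I lowered it slowly and pressed until the tip stood at 81 mm with 13 N on it, well above the 2–5 N the hinge needs. Both camera overlays match the closed position.
- **Latch:** I pushed it round by its pin until it stopped moving under about 10 N, against the 1–2 N it needs to turn. The networks then put the pin within 2 mm of where it should be in both views.
- **Everything else:** the jar, squeegee and spatula look unmoved in the pictures. The substrate is hidden under the closed frame, so I could not check it after closing, but nothing went near it.
- **Forces:** the highest wrist force I read was about 14 N, while pressing the frame home, and the arm stood clear of the printer at hand-in.

No check failed. The two cameras differed by up to about 4 mm on where points lie, within what the calibration and networks allow.

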